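Weigh a drying wood sample on the spring hook scale

ROBOT

A 7-joint arm with a two-finger parallel gripper is mounted at the origin on the work surface. World frame = base frame: x ahead of the robot, y to its left, z up, the work surface at z = 0. Lengths are in m, angles in rad, forces in N, time in s.
With the tool pointing down it reaches from about 0.4 to 0.85 m from the base axis. Payload 10.4 kg.
Tool frame: the origin (TCP) lies where the fingers leave the gripper's body, on its centre line; the fingertips stand 73 mm ahead of it and the grasp point (between the pads) lies 54 mm ahead of it; z points along the fingers, y is the line along which they close (so a half turn about z gives the same grasp; the last joint's range is limited). The gripper opens to 85 mm and grips with 20 to 120 N. Pads are 22 mm wide; open, the fingers measure 114 mm over their backs; the gripper's body (76 mm by 85 mm) begins 54 mm behind the grasp point. The pads swing forward as they close: fully open they stand 13 mm farther back than shut.
Start: joints at [-1.233, 0.332, -0.065, 1.46, 0.022, 1.35, -0.088], TCP at [0.221, 0.585, 0.304] pointing down, gripper open.
Joint ranges: [-2.6, 2.6], [-0.5, 2.12], [-1.47, 1.34], [0.16, 2.42], [-1.27, 4.41], [0.06, 2.06], [-2.6, 2.6]. Speed limits (rad/s): [2.22, 2.22, 2.79, 2.79, 3.14, 3.14, 3.14].

INTERFACE

Orientations are given as a unit quaternion [x, y, z, w].
In Python, from workcell import manip, camera gives the robot as it stands. The module is installed in compiled form; this text tells all that it offers.
- The arm moves only by the shell command python3 -m creep 'ROWS' [OPENING] [FORCE]. ROWS is JSON, a list of rows, each a list of 2 entries, a list of its own where there are three numbers: the shift along the tool's x, y, z in mm, then the turn about the tool's z in rad. In form: [[[tx, ty, tz], twist], ...]. A call has 1 to 5 rows; each row is the pose to reach, as a shift and turn from the pose commanded when the call began, along the tool's axes at that moment; what a row does not reach only later rows make up. A row lasts 1/12 s, in which the tool goes at most 41.7 mm and 7.16 degrees, less where a joint would pass 70% of its speed; a pose out of reach is approached as far as the arm can. A call with a gripper value outside its range is refused whole. OPENING is the opening, from 0 (shut) to 1 (fully open), set as the call begins (- or left out, the last holds). The fingers move at their own pace and stop on an object; FORCE is the grip in N (left out, the last holds). Time passes only in rows, so rows that repeat a pose let the fingers close. It gives the time, the measured TCP pose, the force, the opening and the grip force at its end, in the units of the state.
- manip.get_obs(): the state, without advancing time (a new reading comes with each control period).
- camera(name): name is "scene" or "top" or "wrist"; returns a dict with "pixels" (480x640x3 uint8, red, green, blue), "z_map" (480x640 float32, m along the optical axis (not along the pixel's ray), 0 where there is no reading), "fx", "fy", "cx", "cy" (pixels), "distortion" ([k1, k2, p1, p2, k3] as OpenCV has them; the pictures are not rectified), "extrinsics" (4x4, takes a point from world to camera coordinates). Camera axes: x right, y down, z forward; pixel columns grow to the right and rows downward; lengths in m; the calibration is good to about 2 mm. A picture is of the moment at which its call begins.
- manip.hand_in(): hands the job in; it is judged then, once.
The state is a dict: "clock": time; "joint_pos": joint angles; "joint_velocities": joint speeds; "tau": joint torques, N m; "position": TCP position; "ee_rot": TCP orientation; "ft_force": force on the tool from outside, world axes, zero at the start; "torque": the same for the moment, N m; "grip_width": opening from 0.0 (shut) to 1.0 (fully open); "grasp_force": force on a finger pad.
Only numpy, scipy, OpenCV 4.12 (cv2) and the standard library are available. Lean on these libraries where they do the work, as an engineer would, in place of code of your own. Each camera call takes 0.05 s, during which the arm holds its last target. There are 200 camera calls.

TASK

Weigh the wood sample: take it by its red grip, hang it by its steel bail on the hook of the yellow spring scale, slowly easing its whole weight onto the spring so that the hook stays calm when you let go and is never overloaded, and leave it hanging untouched until the reading has stayed still for at least a second. Then lift it slowly off the hook and stand it upright, flat on the floor of the blue tray, without dropping it and with the scale back at zero. Do not strike or force the scale, and leave the tape roll, glue bottle and clamp where they are.

Things in the scene. Friction and masses are not known exactly. Their poses are not given: they have to be found in the camera images.
- sample_grip (a point): Centre of the red square grip (24 x 24 mm, 38 mm tall) on top of the loose wood sample, 169 mm above its underside; take the sample here from above. Axes as the sample's: z up, y along the block's length and the bail's top bar, x through the bail's opening (the same turned half round). The sample's weight is not known beforehand: 0.33 to 0.9 kg, according to how wet the wood is.
- sample_bail (a point): Underside of the middle of the bail's top bar, 34 mm below sample_grip: it rests in the hook's seat when hung. To hang, the bail passes over the hook's tip along the scale's +x, sample x axis along the scale's x; with this point 30 to 48 mm above the seat, bar and block both clear the hook; then straight down into the seat.
- sample: The whole wood sample, origin at the centre of its underside. Block 80 (x) x 115 (y) x 75 mm tall, banded blue; on it a steel wire bail 6 mm thick in the y-z plane, opening from 75 mm (block top) up to 135 mm (underside of top bar), 48 mm wide, top bar straight for 32 mm; above it a short neck and the red grip from 150 to 188 mm.
- scale: Spring scale fixed to the bench: base plate 120 x 90 x 12 mm, yellow column 40 (x) x 50 (y) mm and 175 mm tall, origin at the foot of the column, z up. A sprung plunger rises from the column's top and carries the hook, which stands out towards the scale's own -x.
- hook_seat (a point): Bottom of the hook's V seat, 120 mm from the column's axis towards the scale's -x, 255 mm above the bench when empty; moves with the hook. Axes as the scale's. Hook: steel strap 18 mm wide (y), 4 mm thick; from the seat one 45 degree leg rises to the free tip, 24 mm towards -x and 22 mm up, the other likewise towards +x, then runs level, top 22 mm above the seat, to the plunger.
- hook (a joint): Scale reading: travel of the hook downwards, m; 0 empty, stop at 0.09, overloaded beyond 0.084. Vertical only, 120 N/m, lightly damped: the sample sinks it 27 to 74 mm. While the sample is held the hook follows the hand, so it shows the weight only once it hangs free. Hook speed must stay below 0.12 m/s, and below 0.07 m/s after letting go. Red pointers on the column show it.
- tray: Blue open tray fixed on the bench, 180 x 180 x 25 mm outside, walls and floor 5 mm thick, origin at the centre of its underside, z up.
- tape: Bystander: blue tape roll, 100 mm across, 45 mm tall, origin at the centre of its underside.
- glue: Bystander: yellow glue bottle standing, 60 mm across, 150 mm tall, origin at the centre of its underside.
- clamp: Bystander: small bar clamp lying on the bench, bar 160 mm long along its x, jaws 70 mm, 24 mm tall, origin on the bench under the middle of the bar.
There are look-alikes about, which are no part of the job. There is more than one size of the sample; the job needs the largest.

How it is judged:
On the way, in this order (a step that is already met when the one before it is completed fails the run):
1. the sample hangs from the hook, untouched by the robot, and the reading stays still for a second (value of joint hook above 0.02 m and velocity of joint hook between -0.006 and 0.006 m/s and distance between sample_bail and hook_seat below 0.016 m and height (world z) of sample above 0.03 m and contact force between sample and the fingers below 0.02 N and contact force between sample and the arm below 0.02 N and contact force between each of the arm, the fingers and scale below 0.02 N and contact force between sample and scale above 1 N), for 1 s.
2. the sample is lifted off the hook (contact force between sample and scale below 0.02 N and value of joint hook below 0.003 m and height (world z) of sample above 0.03 m and distance between sample_bail and hook_seat above 0.05 m), for 0.1 s.
At the end, for the whole second after the job is handed in: The sample stands upright (within 0.08 rad) and at rest inside the blue tray, flat on its floor (underside within 10 mm of the tray's underside level), its centre within 55 mm of the tray's centre along both tray axes, and the scale reads zero (hook within 3 mm of its empty position) (x of sample in the frame of tray between -0.055 and 0.055 m and y of sample in the frame of tray between -0.055 and 0.055 m and z of sample in the frame of tray below 0.01 m and angle between sample's own z axis and vertical below 0.08 rad and linear speed of sample below 0.02 m/s and angular speed of sample below 0.1 rad/s and value of joint hook below 0.003 m); the robot touches nothing.
It fails at once if the hook is overloaded (pushed down more than 84 mm) or pressed down or let up too fast (over 0.12 m/s) (value of joint hook above 0.084 m or velocity of joint hook above 0.12 m/s or velocity of joint hook below -0.12 m/s).
It fails at once if the hook jumps (over 0.07 m/s) once the fingers have let go of the sample hanging on it, as when the spring has not taken just its weight (contact force between sample and the fingers below 0.02 N and contact force between sample and scale above 0.2 N and (velocity of joint hook above 0.07 m/s or velocity of joint hook below -0.07 m/s)).
It fails at once if the scale is struck or forced (more than 20 N) (contact force between scale and anything else above 20 N).
It fails at once if the sample is dropped (falls faster than 0.35 m/s out of the fingers) (contact force between sample and the fingers below 0.02 N and linear speed of sample above 0.35 m/s).
It fails at once if a bystander is moved by more than 20 mm (distance of any of tape, glue, clamp from where it was at the start of the episode above 0.02 m).
It also fails if it takes over 72 s, if anything falls off the work surface, if the arm or the gripper's body presses on something with over 40 N, if the wrist force passes 120 N, or if a joint passes its speed limit or range.

## Working session

There is one attempt and no reset: what is moved stays moved. The work goes in short steps, Python scripts to look and compute and a shell command to move; the robot and the scene stay as the last step left them, time stands still between calls to the robot, and variables do not carry over. Pictures are saved under pics/ and viewed, at most 10 in all, crops included, and the job is handed in when it is done.

```bash
mkdir -p pics; cat > h.py <<'E'
import numpy as np, cv2, pickle
from workcell import manip, camera
def cap(n):
    c=camera(n); pickle.dump(dict(c),open(f'{n}.pkl','wb')); return c
def load(n): return pickle.load(open(f'{n}.pkl','rb'))
def KM(c): return np.array([[c['fx'],0,c['cx']],[0,c['fy'],c['cy']],[0,0,1.]])
def ray(c,uv):
    p=cv2.undistortPoints(np.array(uv,float).reshape(-1,1,2),KM(c),np.array(c['distortion'])).reshape(-1,2)
    E=np.array(c['extrinsics']);R,t=E[:3,:3],E[:3,3]
    return -R.T@t, np.c_[p,np.ones(len(p))]@R
def plane(c,uv,z):
    o,d=ray(c,uv); return o+d*((z-o[2])/d[:,2])[:,None]
def cloud(c):
    v,u=np.mgrid[0:480,0:640]; o,d=ray(c,np.c_[u.ravel(),v.ravel()])
    return (o+d*np.asarray(c['z_map']).reshape(-1,1)).reshape(480,640,3)
def proj(c,P):
    E=np.array(c['extrinsics']); return cv2.projectPoints(np.array(P,float).reshape(-1,3),cv2.Rodrigues(E[:3,:3])[0],E[:3,3],KM(c),np.array(c['distortion']))[0].reshape(-1,2)
def save(c,n): cv2.imwrite(f'pics/{n}.png',c['pixels'][:,:,::-1])
E
python3 - <<'E'
from h import *
for n in('scene','top'):
    c=cap(n); save(c,n+'0'); print(n,-np.array(c['extrinsics'])[:3,:3].T@np.array(c['extrinsics'])[:3,3])
o=manip.get_obs();print(o)
E
```

```text
scene [ 1.0896347  -0.59741977  1.35553415]
top [0.2557827  0.06842213 1.43704016]
{'clock': 0.1, 'joint_pos': array([-1.23258905,  0.332795  , -0.06475121,  1.4608724 ,  0.02159622,
        1.34990882, -0.08850224]), 'joint_velocities': array([ 0.00145276, -0.0010713 ,  0.00106605, -0.00194228,  0.0010732 ,
       -0.00085397,  0.00026611]), 'tau': array([ 1.19860877e-03, -6.26744270e+01,  4.91651811e-02, -3.92428243e+01,
        1.64257817e-02,  6.90490837e-03, -1.74915306e-05]), 'position': array([0.22052503, 0.5845313 , 0.30319691]), 'ee_rot': array([ 1.79394726e-01,  9.83776965e-01, -6.36798771e-04, -9.62192382e-05]), 'ft_force': array([1.42765185, 0.09761368, 0.73682804]), 'torque': array([-0.03253376, -0.02670983, -0.00799472]), 'grasp_force': 0.0, 'grip_width': 0.9983162030503654}
```

View pics/scene0.png

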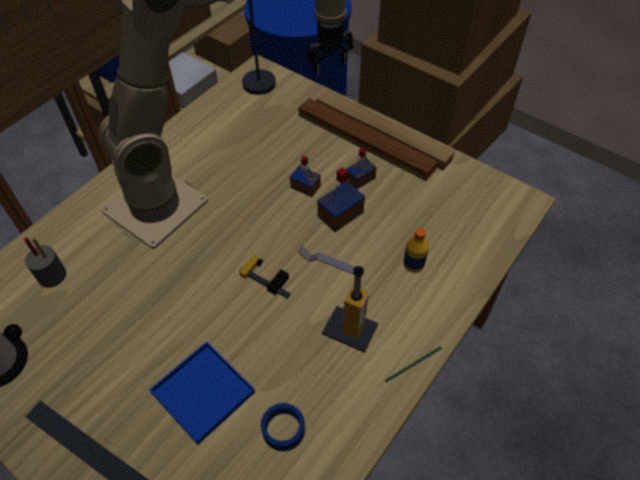

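View pics/top0.png

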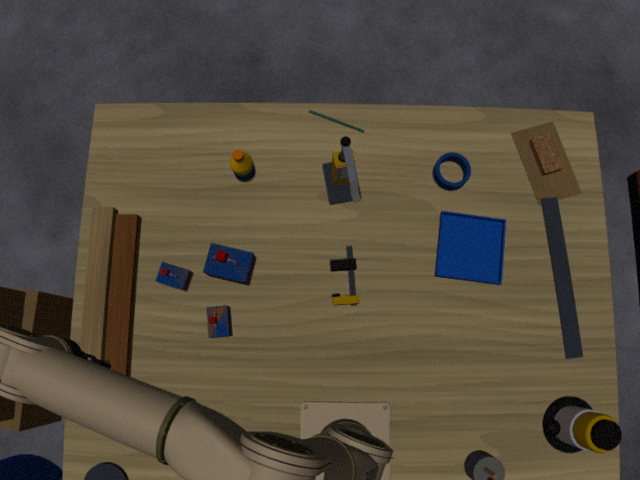

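The top view shows three samples: large at (229,262), small at (173,276) and medium at (218,320). The large one fits "the largest", which I'll confirm in a crop with sizes. The scale column is near (342,165) with its strap running down to (355,200). The tray is at (471,248), clamp (345,275), glue (242,165) and tape (452,170).

```bash
python3 - <<'E'
from h import *
for n in('top','scene'):
    c=load(n); P=cloud(c); hsv=cv2.cvtColor(c['pixels'],cv2.COLOR_RGB2HSV)
    H,S,V=[hsv[...,i].astype(int) for i in range(3)]
    print('==',n,'bench z',np.median(P[380:390,300:400,2]) if n=='top' else '')
    for name,m in dict(red=((H<6)|(H>174))&(S>170)&(V>70),blue=(H>105)&(H<130)&(S>140)&(V>40),yel=(H>12)&(H<30)&(S>200)&(V>90)).items():
        k,l,st,ce=cv2.connectedComponentsWithStats(m.astype(np.uint8))
        for i in range(1,k):
            if st[i,4]>25:
                q=P[l==i]; q=q[(q[:,2]>0.0)&(q[:,2]<.5)]
                if len(q)<10: continue
                top=q[q[:,2]>np.percentile(q[:,2],90)-.008]
                r=cv2.minAreaRect(top[:,:2].astype(np.float32)*1000)
                print(name,ce[i].round(),st[i,4],'ctop',top.mean(0).round(3),'n',len(top),'zr',np.percentile(q[:,2],[5,95]).round(3),'rect',np.round(r[0]),np.round(r[1]),round(r[2],1))
# hook points, high and near
c=load('top');P=cloud(c)
m=(P[...,2]>.2)&(P[...,2]<.4); m[:, :310]=0; m[:,380:]=0; m[:120]=0;m[215:]=0
q=P[m]; vv,uu=np.nonzero(m); print(len(q), uu.min(),uu.max(),vv.min(),vv.max())
for v in range(vv.min(),vv.max()+1,3):
    a=P[v][m[v]]; print(v,np.nonzero(m[v])[0][[0,-1]] if len(a) else '',a.mean(0).round(3) if len(a) else '')
t=c['pixels'][225:350,140:270]; s=load('scene')['pixels'][140:240,270:400]
t=cv2.resize(t,(520,500),interpolation=cv2.INTER_CUBIC)
s=load('scene')['pixels'][145:235,280:400]; s=cv2.resize(s,None,fx=2.3,fy=2.3)
im=np.zeros((500,800,3),np.uint8); im[:,:520]=t; im[:s.shape[0],524:524+276]=s[:,:276]
s=c['pixels'][130:210,300:380]; s=cv2.resize(s,(276,276)); im[215:491,524:]=s
cv2.imwrite('pics/crop1.png',cv2.convertScaleAbs(im[:,:,::-1],alpha=1.7))
E
```

```text
== top bench z -0.00011151513224960663
red [220. 255.] 82 ctop [0.467 0.307 0.188] n 81 zr [0.185 0.192] rect [467. 307.] [23. 21.] 77.5
red [164. 271.] 32 ctop [0.433 0.457 0.129] n 30 zr [0.123 0.132] rect [433. 458.] [13. 13.] 70.2
red [211. 320.] 38 ctop [0.317 0.332 0.128] n 32 zr [0.119 0.132] rect [317. 332.] [12. 14.] 2.1
blue [452. 170.] 350 ctop [ 0.736 -0.29   0.046] n 325 zr [0.041 0.05 ] rect [ 737. -291.] [94. 97.] 45.0
blue [471. 247.] 4262 ctop [ 0.524 -0.344  0.023] n 581 zr [0.001 0.025] rect [ 525. -338.] [182. 182.] 83.1
blue [229. 264.] 995 ctop [0.463 0.305 0.076] n 932 zr [0.071 0.08 ] rect [466. 307.] [114.  78.] 77.4
blue [169. 277.] 281 ctop [0.429 0.465 0.052] n 263 zr [0.047 0.056] rect [433. 457.] [79. 52.] 73.2
blue [222. 329.] 156 ctop [0.296 0.318 0.052] n 146 zr [0.047 0.056] rect [298. 323.] [35. 42.] 6.1
yel [237. 161.] 233 ctop [0.732 0.283 0.15 ] n 79 zr [0.097 0.153] rect [732. 284.] [24. 25.] 78.4
yel [337. 159.] 85 ctop [0.714 0.031 0.176] n 84 zr [0.172 0.18 ] rect [717.  28.] [37. 24.] 10.1
yel [345. 300.] 199 ctop [0.38  0.002 0.024] n 182 z
[... 1373 characters left out ...]
40 349] [0.714 0.017 0.281]
146 [342 349] [0.708 0.015 0.279]
149 [341 349] [0.705 0.015 0.268]
152 [341 351] [0.697 0.013 0.268]
155 [341 351] [0.694 0.013 0.258]
158 [344 352] [0.679 0.009 0.278]
161 [345 352] [0.672 0.008 0.278]
164 [346 353] [0.665 0.006 0.278]
167 [346 354] [0.658 0.004 0.276]
170 [347 354] [0.651 0.003 0.277]
173 [348 355] [0.643 0.001 0.28 ]
176 [348 356] [ 0.636 -0.     0.279]
179 [349 356] [ 0.629 -0.001  0.279]
182 [349 357] [ 0.623 -0.002  0.276]
185 [350 357] [ 0.617 -0.004  0.271]
188 [350 357] [ 0.612 -0.004  0.265]
191 [350 357] [ 0.606 -0.005  0.26 ]
194 [351 358] [ 0.6   -0.007  0.259]
197 [352 359] [ 0.59  -0.008  0.269]
200 [353 360] [ 0.58  -0.01   0.277]
```

View pics/crop1.png

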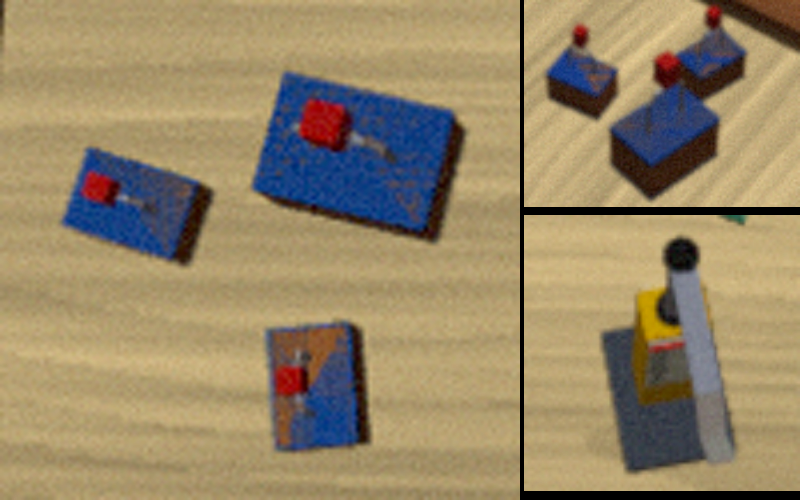

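The crop confirms that the large sample at (229,262) is the target. Its grip measures 23×21 mm with its top at 188 mm, and its block is 114×78 mm with its top at 76 mm; the other two are ~130 mm tall. The scale hook points toward the robot, with its seat near (0.603,-0.006) and scale x at about 10.5°.

```bash
cat >> h.py <<'E'
from scipy.spatial.transform import Rotation as Rn
def go(target,yaw_y=None):
    "tool-frame shift (mm) and twist (rad) bringing the measured TCP to target (world) with tool y at yaw_y deg"
    o=manip.get_obs(); R=Rn.from_quat(o['ee_rot']).as_matrix()
    y=np.degrees(np.arctan2(R[1,1],R[0,1])); d=R.T@(np.array(target)-o['position'])*1000
    tw=0 if yaw_y is None else -np.radians((yaw_y-y+90)%180-90)
    print('t',o['clock'].__round__(2),'tcp',o['position'].round(4),'yaw_y',round(y,1),'tilt',round(np.degrees(np.arccos(-R[2,2])),2),'shift',d.round(1),'twist',round(tw,3),'F',o['ft_force'].round(2),'grip',round(o['grip_width'],3),round(o['grasp_force'],1))
E
python3 - <<'E'
from h import *
go([.468,.3075,.303],77.3)
# refine the scale: hook strap line + column + seat from both views
for n in('top','scene'):
    c=load(n);P=cloud(c)
    m=(P[...,2]>.262)&(P[...,2]<.29)&(P[...,0]>.57)&(P[...,0]<.69)&(abs(P[...,1])<.03)
    q=P[m][:,:2]; f=cv2.fitLine(q.astype(np.float32),cv2.DIST_HUBER,0,.01,.01).ravel(); print(n,len(q),np.degrees(np.arctan(f[1]/f[0])),f)
    b=(P[...,2]>.008)&(P[...,2]<.017)&(P[...,0]>.6)&(P[...,0]<.82)&(abs(P[...,1])<.09)
    print(cv2.minAreaRect(P[b][:,:2].astype(np.float32)*1000))
    m=(P[...,2]>.25)&(P[...,2]<.29)&(P[...,0]>.56)&(P[...,0]<.69)&(abs(P[...,1])<.03); u=np.array([f[0],f[1]])*np.sign(f[0])
    s=(P[m][:,:2]-f[2:])@u; b=np.digitize(s,np.arange(-.08,.08,.006))
    for k in np.unique(b): print((f[2:]+u*s[b==k].mean()).round(4),P[m][b==k][:,2].mean().round(4),(b==k).sum())
E
```

```text
t 0.1 tcp [0.2205 0.5845 0.3032] yaw_y 69.3 tilt 0.07 shift [-329.3 -171.8    0.4] twist -0.139 F [1.43 0.1  0.74] grip 0.998 0.0
top 351 11.106343 [9.8127133e-01 1.9263060e-01 6.3826460e-01 6.6898763e-04]
((709.8941040039062, 3.8585586547851562), (211.55831909179688, 165.98843383789062), 0.8563219308853149)
[ 0.5803 -0.0107] 0.2766 18
[ 0.5862 -0.0096] 0.2719 16
[ 0.5922 -0.0084] 0.2659 16
[ 0.5982 -0.0072] 0.2601 17
[ 0.6045 -0.006 ] 0.2584 23
[ 0.6099 -0.0049] 0.2633 24
[ 0.6156 -0.0038] 0.2686 26
[ 0.6215 -0.0026] 0.2752 28
[ 0.6276 -0.0014] 0.2782 22
[ 6.332e-01 -3.000e-04] 0.2781 17
[0.6395 0.0009] 0.2774 24
[0.6451 0.002 ] 0.2781 18
[0.6511 0.0032] 0.2767 21
[0.657  0.0043] 0.2775 22
[0.663  0.0055] 0.2775 20
[0.6686 0.0066] 0.2775 20
[0.6745 0.0078] 0.279 22
[0.6806 0.009 ] 0.2773 18
[0.6863 0.0101] 0.2767 20
[0.6901 0.0108] 0.277 3
scene 348 11.437731 [9.8014081e-01 1.9830284e-01 6.3741738e-01 7.7921181e-04]
((704.9066772460938, 10.299087524414062), (157.27682495117188, 210.98028564453125), 88.78856658935547)
[ 0.5803 -0.0108] 0.275 19
[ 0.5855 -0.0097] 0.2716 26
[ 0.5913 -0.0085] 0.2661 27
[ 0.5968 -0.0074] 0.2587 26
[ 0.6029 -0.0062] 0.2583 13
[ 0.6091 -0.005 ] 0.2633 17
[ 0.6148 -0.0038] 0.2689 15
[ 0.6209 -0.0026] 0.2751 16
[ 0.6268 -0.0014] 0.2778 21
[ 6.325e-01 -2.000e-04] 0.2769 21
[0.6384 0.001 ] 0.2774 18
[0.6441 0.0021] 0.2774 23
[0.6502 0.0034] 0.2774 20
[0.656  0.0045] 0.2782 20
[0.6618 0.0057] 0.2778 21
[0.6675 0.0069] 0.278 19
[0.6735 0.0081] 0.2772 25
[0.6798 0.0093] 0.2775 20
[0.6855 0.0105] 0.278 21
[0.6898 0.0114] 0.2782 5
```

```bash
python3 -m creep '[[[-25,-13,0],-0.02],[[-60,-31,0],-0.05],[[-95,-50,0],-0.08],[[-130,-68,0],-0.11],[[-165,-86,0],-0.139]]' 1 40 && python3 - <<'E'
from h import *
go([.468,.3075,.303],77.3)
E
```

```text
clock: 0.52
position: [0.3455, 0.4444, 0.3036]
ee_rot: [0.11, 0.994, -0.0, -0.0]
ft_force: [1.1, 0.1, 0.7]
grip_width: 0.999
grasp_force: 0.0
t 0.52 tcp [0.3455 0.4444 0.3036] yaw_y 77.4 tilt 0.02 shift [-149.4 -106.8    0.6] twist 0.002 F [1.07 0.14 0.69] grip 0.999 0.0
```

```bash
python3 -m creep '[[[-32,-23,0],0],[[-64,-46,0],0],[[-96,-69,0],0],[[-128,-92,0],0],[[-149,-107,0],0]]' && python3 -m creep '[[[0,0,0],0],[[0,0,0],0],[[0,0,0],0]]' >/dev/null && python3 - <<'E'
from h import *
go([.468,.3075,.227],77.3)
c=cap('wrist'); save(c,'wrist1')
P=cloud(c); hsv=cv2.cvtColor(c['pixels'],cv2.COLOR_RGB2HSV).astype(int)
m=((hsv[...,0]<6)|(hsv[...,0]>174))&(hsv[...,1]>170)&(hsv[...,2]>60)&(P[...,2]>.17)
q=P[m]; print(len(q)); t=q[q[:,2]>.182]; print(t.mean(0).round(4),cv2.minAreaRect(t[:,:2].astype(np.float32)*1000))
b=(P[...,2]>.07)&(P[...,2]<.08)&(P[...,0]<.6)&(P[...,0]>.38); print(b.sum(),cv2.minAreaRect(P[b][:,:2].astype(np.float32)*1000))
E
```

```text
clock: 0.93
position: [0.4689, 0.305, 0.3038]
ee_rot: [0.113, 0.994, -0.001, 0.0]
ft_force: [0.3, -0.4, 0.2]
grip_width: 1.001
grasp_force: 0.0
t 1.18 tcp [0.4659 0.3095 0.3036] yaw_y 77.3 tilt 0.04 shift [-2.6 -1.5 76.6] twist 0.001 F [-1.01  0.36 -0.71] grip 1.001 0.0
1723
[0.4635 0.3088 0.1897] ((434.29803466796875, 314.7209167480469), (22.719274520874023, 86.02191162109375), 78.19876861572266)
9528 ((467.7315673828125, 342.3714599609375), (192.92156982421875, 96.17308044433594), 86.78416442871094)
```

View pics/wrist1.png

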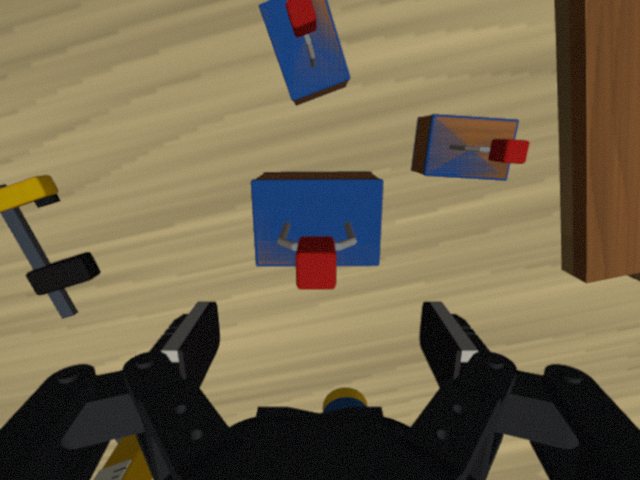

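The wrist view shows the large sample's red grip at (316,265), square and centred between the pads (col 218 to 420). I'm descending and gripping it.

```bash
python3 -m creep '[[[-2,-1,18],0],[[-2,-1,36],0],[[-2,-1,54],0],[[-2,-1,68],0],[[-2,-1,77],0]]' && python3 -m creep '[[[0,0,0],0],[[0,0,0],0],[[0,0,0],0],[[0,0,0],0]]' > /dev/null && python3 - <<'E'
from h import *
go([.468,.3075,.227],77.3)
E
python3 -m creep '[[[0,0,0],0],[[0,0,0],0],[[0,0,0],0],[[0,0,0],0],[[0,0,0],0]]' 0.15 60 && python3 -m creep '[[[0,0,0],0],[[0,0,0],0],[[0,0,0],0],[[0,0,0],0],[[0,0,0],0]]'
```

```text
clock: 1.65
position: [0.4667, 0.3085, 0.2252]
ee_rot: [0.109, 0.994, -0.001, -0.001]
ft_force: [-0.0, 0.7, -0.8]
grip_width: 0.999
grasp_force: 0.0
t 1.98 tcp [0.4685 0.308  0.228 ] yaw_y 77.3 tilt 0.1 shift [ 0.4 -0.6  1. ] twist 0.0 F [-0.1  -0.8   0.06] grip 1.001 0.0
clock: 2.4
position: [0.4682, 0.3075, 0.227]
ee_rot: [0.111, 0.994, 0.0, 0.0]
ft_force: [-0.2, 0.3, 0.5]
grip_width: 0.3
grasp_force: 0.0
clock: 2.82
position: [0.4682, 0.3073, 0.2271]
ee_rot: [0.111, 0.994, -0.0, -0.0]
ft_force: [-1.1, -2.6, 4.4]
grip_width: 0.268
grasp_force: 60.4
```

```bash
python3 -m creep '[[[0,0,-4],0],[[0,0,-12],0],[[0,0,-24],0],[[0,0,-38],0],[[0,0,-54],0]]' && python3 -m creep '[[[0,0,-18],0],[[0,0,-36],0],[[0,0,-58],0],[[0,0,-80],0],[[0,0,-100],0]]' && python3 -m creep '[[[0,0,-5],0],[[0,0,-5],0],[[0,0,-5],0],[[0,0,-5],0]]' && python3 - <<'E'
from h import *
go([.602-.085*np.cos(.1955),-.0065-.085*np.sin(.1955),.386],101.2)
E
```

```text
clock: 3.23
position: [0.4679, 0.3074, 0.2815]
ee_rot: [0.111, 0.994, -0.0, -0.0]
ft_force: [0.1, 0.1, -7.4]
grip_width: 0.274
grasp_force: 59.4
clock: 3.65
position: [0.468, 0.3075, 0.3829]
ee_rot: [0.111, 0.994, 0.0, 0.0]
ft_force: [0.8, 0.5, -8.0]
grip_width: 0.27
grasp_force: 59.5
clock: 3.98
position: [0.4678, 0.3073, 0.3843]
ee_rot: [0.111, 0.994, -0.001, -0.001]
ft_force: [-0.1, 0.3, -8.0]
grip_width: 0.27
grasp_force: 59.5
t 3.98 tcp [0.4678 0.3073 0.3843] yaw_y 77.3 tilt 0.15 shift [-122.2 -311.    -1.3] twist -0.417 F [-0.15  0.3  -7.99] grip 0.27 59.5
```

```bash
python3 -m creep '[[[-6,-15,0],-0.03],[[-18,-45,0],-0.07],[[-30,-78,0],-0.12],[[-43,-110,0],-0.17],[[-55,-140,0],-0.21]]' && python3 - <<'E'
from h import *
go([.602-.085*np.cos(.1955),-.0065-.085*np.sin(.1955),.386],101.2)
E
```

```text
clock: 4.4
position: [0.4907, 0.1567, 0.3845]
ee_rot: [0.005, 1.0, -0.001, -0.001]
ft_force: [1.9, 0.4, -7.5]
grip_width: 0.271
grasp_force: 60.2
t 4.4 tcp [0.4907 0.1567 0.3845] yaw_y 89.5 tilt 0.12 shift [ -29.6 -179.4   -1.3] twist -0.205 F [ 1.88  0.4  -7.54] grip 0.271 60.2
```

```bash
python3 -m creep '[[[-6,-38,0],-0.05],[[-12,-76,0],-0.1],[[-19,-115,0],-0.15],[[-25,-150,-1],-0.19],[[-30,-179,-1],-0.205]]' && python3 -m creep '[[[0,0,0],0],[[0,0,0],0],[[0,0,0],0],[[0,0,0],0],[[0,0,0],0]]' && python3 - <<'E'
from h import *
F=[]
for i in range(16): c=camera('scene'); F.append(manip.get_obs()['ft_force'])
F=np.array(F);print(F.mean(0),F.std(0))
u=np.array([np.cos(.1955),np.sin(.1955)]);s=np.array([.602,-.0065])
go([*(s-.085*u),.386],101.2)
c=cap('wrist'); save(c,'wrist2'); t=cap('top'); a=cap('scene')
im=np.r_[np.c_[cv2.resize(a['pixels'][200:360,240:440],(400,320)),cv2.resize(t['pixels'][130:290,260:460],(400,320))]]
cv2.imwrite('pics/hang1.png',cv2.convertScaleAbs(im[:,:,::-1],alpha=1.6))
for n,c in(('top',t),('scene',a)):
    P=cloud(c); b=(P[...,2]>.222)&(P[...,2]<.242)&(P[...,0]>.42)&(P[...,0]<.6)&(abs(P[...,1]+.02)<.09)
    print(n,b.sum(),cv2.minAreaRect(P[b][:,:2].astype(np.float32)*1000), np.median(P[b][:,2]))
E
```

```text
clock: 4.82
position: [0.5185, -0.0239, 0.3859]
ee_rot: [-0.097, 0.995, -0.0, -0.001]
ft_force: [1.1, 0.2, -8.3]
grip_width: 0.27
grasp_force: 60.3
clock: 5.23
position: [0.5188, -0.0194, 0.3864]
ee_rot: [-0.097, 0.995, 0.0, -0.0]
ft_force: [-0.1, -0.2, -8.2]
grip_width: 0.271
grasp_force: 61.0
[ 0.24456616  0.01866558 -8.08383896] [0.58029137 0.45163731 0.39823307]
t 6.03 tcp [ 0.5189 -0.0205  0.3869] yaw_y 101.1 tilt 0.01 shift [ 0.8 -2.4  0.9] twist -0.002 F [ 0.35  0.57 -8.27] grip 0.274 61.0Traceback (most recent call last):
  File "<stdin>", line 9, in <module>
cv2.error: OpenCV(4.12.0) /io/opencv/modules/imgcodecs/src/loadsave.cpp:1058: error: (-215:Assertion failed) image.channels() == 1 || image.channels() == 3 || image.channels() == 4 in function 'imwrite_'
```

```bash
python3 - <<'E'
from h import *
w,t,a=load('wrist'),load('top'),load('scene')
im=np.hstack([cv2.resize(a['pixels'][200:360,240:440],(400,320)),cv2.resize(t['pixels'][130:290,260:460],(400,320))])
cv2.imwrite('pics/hang1.png',cv2.convertScaleAbs(np.ascontiguousarray(im[:,:,::-1]),alpha=1.6))
for n,c in(('top',t),('scene',a),('wrist',w)):
    P=cloud(c); b=(P[...,2]>.222)&(P[...,2]<.245)&(P[...,0]>.42)&(P[...,0]<.62)&(abs(P[...,1]+.02)<.09)
    b&=c['pixels'][...,2]>c['pixels'][...,0]*1.5
    print(n,b.sum(),cv2.minAreaRect(P[b][:,:2].astype(np.float32)*1000), np.median(P[b][:,2]))
E
```

```text
top 274 ((508.5160827636719, 18.20183563232422), (76.88314819335938, 36.08592987060547), 11.472511291503906) 0.23526669686916946
scene 1215 ((519.9849853515625, -20.426483154296875), (78.42977142333984, 116.95724487304688), 11.832289695739746) 0.235470068630939
wrist 15815 ((516.5135498046875, -20.315990447998047), (80.00279998779297, 114.1627197265625), 11.316716194152832) 0.23518892911853542
```

View pics/hang1.png

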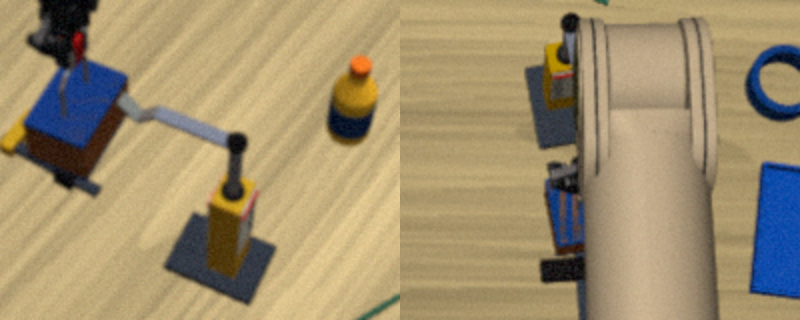

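The scene crop shows the block level beside the hook tip (≈(122,100) in the crop), with its top at 0.235. That puts the bail 40 mm above the seat and yaw at 11.3–11.8°, aligned with the scale. I'm sliding it over the tip.

```bash
python3 -m creep '[[[-3,-1,0],0],[[-9,-2,0],0],[[-16,-2,0],0],[[-23,-2,0],0],[[-30,-2,0],0]]' && python3 -m creep '[[[-7,0,0],0],[[-14,0,0],0],[[-21,0,0],0],[[-28,0,0],0],[[-35,0,0],0]]' && python3 -m creep '[[[-7,0,0],0],[[-13,0,0],0],[[-17,0,0],0],[[-19,0,0],0],[[-20,0,0],0]]' && python3 -m creep '[[[0,0,0],0],[[0,0,0],0],[[0,0,0],0]]' && python3 - <<'E'
from h import *
go([.602,-.0065,.386],101.2)
w,a=cap('wrist'),cap('scene')
for n,c in(('scene',a),('wrist',w)):
    P=cloud(c); b=(P[...,2]>.222)&(P[...,2]<.245)&(P[...,0]>.5)&(P[...,0]<.7)&(abs(P[...,1]+.02)<.09)
    b&=c['pixels'][...,2]>c['pixels'][...,0]*1.5
    print(n,b.sum(),cv2.minAreaRect(P[b][:,:2].astype(np.float32)*1000), np.median(P[b][:,2]))
im=np.hstack([cv2.resize(a['pixels'][220:320,290:390],(400,400),interpolation=2),cv2.resize(w['pixels'][120:420,170:470],(400,400))])
cv2.imwrite('pics/hang2.png',cv2.convertScaleAbs(np.ascontiguousarray(im[:,:,::-1]),alpha=1.6))
E
```

```text
clock: 6.6
position: [0.5497, -0.0164, 0.3867]
ee_rot: [-0.097, 0.995, -0.0, -0.0]
ft_force: [-1.1, -0.9, -8.1]
grip_width: 0.275
grasp_force: 61.0
clock: 7.02
position: [0.5838, -0.0098, 0.3868]
ee_rot: [-0.096, 0.995, 0.0, -0.0]
ft_force: [0.3, 0.1, -8.7]
grip_width: 0.273
grasp_force: 61.0
clock: 7.43
position: [0.603, -0.0061, 0.3868]
ee_rot: [-0.096, 0.995, -0.0, -0.0]
ft_force: [-0.3, 0.9, -8.4]
grip_width: 0.271
grasp_force: 61.0
clock: 7.68
position: [0.6025, -0.0063, 0.387]
ee_rot: [-0.096, 0.995, 0.0, 0.0]
ft_force: [-1.1, -0.7, -8.3]
grip_width: 0.273
grasp_force: 61.0
t 7.68 tcp [ 0.6025 -0.0063  0.387 ] yaw_y 101.1 tilt 0.01 shift [ 0.6 -0.1  1. ] twist -0.002 F [-1.09 -0.65 -8.27] grip 0.273 61.0
scene 791 ((602.4788208007812, -7.849346160888672), (81.74894714355469, 113.8625717163086), 11.045525550842285) 0.2356208175711887
wrist 1708 ((600.1826171875, -6.101203918457031), (80.0733642578125, 114.36036682128906), 11.399466514587402) 0.23497218123997488
```

View pics/hang2.png

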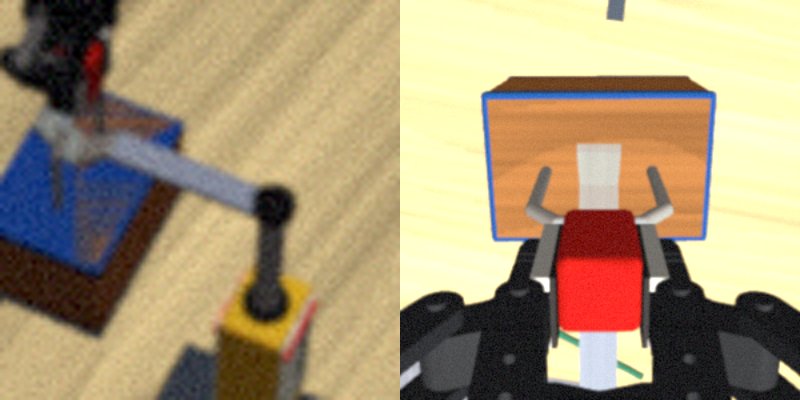

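The crops show the strap running through the middle of the bail, with the block level below it. I'm lowering it slowly onto the spring. The weight is about 8.1 N, so the hook should sink about 67 mm.

```bash
python3 -m creep '[[[0,0,3],0],[[0,0,8],0],[[0,0,14],0],[[0,0,20],0],[[0,0,25],0]]' | head -2 && python3 -m creep '[[[0,0,3],0],[[0,0,6],0],[[0,0,9],0],[[0,0,11],0],[[0,0,13],0]]' && python3 -m creep '[[[0,0,2],0],[[0,0,4],0],[[0,0,6],0],[[0,0,9],0],[[0,0,12],0]]' && python3 -m creep '[[[0,0,3],0],[[0,0,6],0],[[0,0,9],0],[[0,0,12],0],[[0,0,15],0]]' && python3 - <<'E'
from h import *
go([.602,-.0065,.386],101.2)
E
```

```text
clock: 8.2
position: [0.6025, -0.0061, 0.3607]
clock: 8.62
position: [0.6028, -0.0061, 0.3488]
ee_rot: [-0.096, 0.995, 0.0, 0.0]
ft_force: [-0.3, 0.1, -8.0]
grip_width: 0.274
grasp_force: 61.0
clock: 9.03
position: [0.6028, -0.0062, 0.3368]
ee_rot: [-0.096, 0.995, 0.0, 0.0]
ft_force: [-0.8, -0.2, -7.1]
grip_width: 0.274
grasp_force: 61.2
clock: 9.45
position: [0.6028, -0.0062, 0.3217]
ee_rot: [-0.096, 0.995, 0.0, 0.0]
ft_force: [-0.9, 0.6, -4.8]
grip_width: 0.272
grasp_force: 61.4
t 9.45 tcp [ 0.6028 -0.0062  0.3217] yaw_y 101.1 tilt 0.01 shift [  0.8  -0.2 -64.3] twist -0.002 F [-0.93  0.55 -4.77] grip 0.272 61.4
```

```bash
python3 -m creep '[[[0,0,3],0],[[0,0,6],0],[[0,0,9],0],[[0,0,12],0],[[0,0,15],0]]' && python3 -m creep '[[[0,0,3],0],[[0,0,6],0],[[0,0,9],0],[[0,0,12],0],[[0,0,14],0]]' && python3 -m creep '[[[0,0,2],0],[[0,0,4],0],[[0,0,5],0],[[0,0,6],0],[[0,0,6],0]]' && python3 - <<'E'
from h import *
F=[]
for i in range(20): c=camera('scene'); F.append(manip.get_obs()['ft_force'])
F=np.array(F);print(F.mean(0),F.std(0))
go([.602,-.0065,.386],101.2)
P=cloud(c); m=(P[...,0]>.63)&(P[...,0]<.69)&(abs(P[...,1]-.004)<.012)&(P[...,2]>.18)&(P[...,2]<.3); print('strap z',m.sum(),np.median(P[m][:,2]))
E
```

```text
clock: 9.87
position: [0.6028, -0.0062, 0.3068]
ee_rot: [-0.096, 0.995, 0.0, 0.0]
ft_force: [-1.3, 0.5, -4.7]
grip_width: 0.27
grasp_force: 61.6
clock: 10.28
position: [0.6027, -0.0062, 0.2926]
ee_rot: [-0.096, 0.995, 0.0, 0.0]
ft_force: [-1.8, 0.2, -0.8]
grip_width: 0.272
grasp_force: 61.8
clock: 10.7
position: [0.6027, -0.0062, 0.2868]
ee_rot: [-0.096, 0.995, 0.0, 0.0]
ft_force: [-2.5, 0.5, -0.5]
grip_width: 0.274
grasp_force: 61.9
[-2.07912407 -0.61476065 -0.73373186] [0.55908387 0.56773853 0.53582853]
t 11.7 tcp [ 0.6028 -0.0062  0.2869] yaw_y 101.1 tilt 0.01 shift [  0.8  -0.2 -99.1] twist -0.002 F [-2.33 -0.94 -1.  ] grip 0.276 61.9
strap z 186 0.21660537545858305
```

```bash
python3 -m creep '[[[0.3,0,1],0],[[0.6,0,2.5],0],[[1,0,4],0],[[1,0,5],0],[[1,0,6],0]]' && python3 -m creep '[[[0,0,0],0],[[0,0,0],0],[[0,0,0],0],[[0,0,0],0],[[0,0,0],0]]' >/dev/null && python3 - <<'E'
from h import *
F=[]
for i in range(24): c=camera('scene'); F.append(manip.get_obs()['ft_force'])
F=np.array(F);print(F.mean(0),F.std(0))
go([.602,-.0065,.386],101.2)
P=cloud(c); m=(P[...,0]>.63)&(P[...,0]<.69)&(abs(P[...,1]-.004)<.012)&(P[...,2]>.18)&(P[...,2]<.3); print('strap z',m.sum(),np.median(P[m][:,2]))
E
```

```text
clock: 12.12
position: [0.6023, -0.0062, 0.2811]
ee_rot: [-0.097, 0.995, 0.0, 0.001]
ft_force: [4.6, 0.0, 0.5]
grip_width: 0.273
grasp_force: 62.0
[ 5.08485785  0.09035286 -0.148039  ] [0.49884045 0.56666172 0.33475124]
t 13.73 tcp [ 0.6023 -0.0062  0.2813] yaw_y 101.1 tilt 0.1 shift [   0.2   -0.2 -104.7] twist -0.002 F [ 4.56  1.08 -0.59] grip 0.274 62.0
strap z 185 0.2103084300553142
```

```bash
python3 -m creep '[[[-0.2,0,0],0],[[-0.4,0,0.3],0],[[-0.6,0,0.6],0],[[-0.7,0,0.8],0],[[-0.7,0,0.8],0]]' >/dev/null && python3 - <<'E'
from h import *
F=[]
for i in range(16): c=camera('scene'); F.append(manip.get_obs()['ft_force'])
F=np.array(F);print(F.mean(0),F.std(0))
go([.602,-.0065,.386],101.2)
P=cloud(c); m=(P[...,0]>.63)&(P[...,0]<.69)&(abs(P[...,1]-.004)<.012)&(P[...,2]>.18)&(P[...,2]<.3); print('strap z',m.sum(),np.median(P[m][:,2]))
E
```

```text
[ 4.37913306 -0.06041272  0.2749572 ] [0.36973003 0.37283083 0.65481272]
t 14.95 tcp [ 0.6025 -0.0062  0.2801] yaw_y 101.1 tilt 0.01 shift [   0.5   -0.2 -105.9] twist -0.002 F [ 4.23 -0.04  1.28] grip 0.27 62.0
strap z 177 0.20949010524998024
```

```bash
python3 -m creep '[[[-0.2,0,0],0],[[-0.4,0,-0.2],0],[[-0.6,0,-0.3],0],[[-0.6,0,-0.3],0],[[-0.6,0,-0.3],0]]' >/dev/null && python3 - <<'E'
from h import *
F=[]
for i in range(16): c=camera('scene'); F.append(manip.get_obs()['ft_force'])
F=np.array(F);print(F.mean(0),F.std(0))
go([.602,-.0065,.386],101.2)
P=cloud(c); m=(P[...,0]>.63)&(P[...,0]<.69)&(abs(P[...,1]-.004)<.012)&(P[...,2]>.18)&(P[...,2]<.3); print('strap z',m.sum(),np.median(P[m][:,2]))
E
```

```text
[-1.36133441 -0.80663268  0.08380807] [1.28862547 0.5542587  0.44954038]
t 16.17 tcp [ 0.6028 -0.0062  0.2803] yaw_y 101.1 tilt 0.04 shift [ 9.000e-01 -1.000e-01 -1.057e+02] twist -0.002 F [-3.91 -0.92 -0.09] grip 0.268 62.1
strap z 179 0.20979927892534844
```

```bash
python3 -m creep '[[[0.1,0,0],0],[[0.2,0,0],0],[[0.3,0,0],0],[[0.3,0,0],0],[[0.3,0,0],0]]' - 20 >/dev/null && python3 - <<'E'
from h import *
F=[]
for i in range(16): c=camera('scene'); F.append(manip.get_obs()['ft_force'])
F=np.array(F);print(F.mean(0),F.std(0),F[::3].round(1))
go([.602,-.0065,.386],101.2)
P=cloud(c); m=(P[...,0]>.63)&(P[...,0]<.69)&(abs(P[...,1]-.004)<.012)&(P[...,2]>.18)&(P[...,2]<.3); print('strap z',m.sum(),np.median(P[m][:,2]))
E
```

```text
[-2.51202991 -1.05761192  0.06165706] [0.42918482 0.60189266 0.42424341] [[-2.6 -0.1 -0.7]
 [-2.8 -1.2  0.5]
 [-2.1 -0.7  0.8]
 [-2.  -0.6  0.2]
 [-2.9 -1.6 -0.3]
 [-2.5 -2.2  0.3]]
t 17.38 tcp [ 0.6027 -0.0061  0.2804] yaw_y 101.1 tilt 0.01 shift [   0.8   -0.2 -105.6] twist -0.002 F [-2.54 -2.23  0.33] grip 0.274 62.1
strap z 188 0.2096278501185308
```

```bash
python3 -m creep '[[[0.1,0,0],0],[[0.2,0,0],0],[[0.3,0,0],0],[[0.3,0,0],0],[[0.3,0,0],0]]' 0.2 20 && python3 - <<'E'
from h import *
F=[]
for i in range(12): c=camera('scene'); F.append(manip.get_obs()['ft_force'])
F=np.array(F);print(F.mean(0),F.std(0))
go([.602,-.0065,.386],101.2)
P=cloud(c); m=(P[...,0]>.63)&(P[...,0]<.69)&(abs(P[...,1]-.004)<.012)&(P[...,2]>.18)&(P[...,2]<.3); print('strap z',m.sum(),np.median(P[m][:,2]))
E
```

```text
clock: 17.8
position: [0.6026, -0.0062, 0.2805]
ee_rot: [-0.096, 0.995, 0.0, 0.0]
ft_force: [-0.8, -0.2, 0.6]
grip_width: 0.272
grasp_force: 62.0
[ 0.16315788 -0.86486312  0.01574684] [0.73907319 0.41372756 0.43742157]
t 18.4 tcp [ 0.6026 -0.0062  0.2805] yaw_y 101.1 tilt 0.03 shift [   0.6   -0.2 -105.5] twist -0.002 F [ 0.67 -0.06  0.17] grip 0.27 62.0
strap z 182 0.2098063751405469
```

The tool now carries almost no load in any direction, so I'm letting go.

```bash
python3 -m creep '[[[0,0,0],0],[[0,0,0],0],[[0,0,0],0],[[0,0,0],0],[[0,0,0],0]]' 0.65 && python3 -m creep '[[[0,0,0],0],[[0,0,0],0],[[0,0,0],0],[[0,0,0],0],[[0,0,0],0]]' >/dev/null; python3 - <<'E'
from h import *
for i in range(24):
    c=camera('scene')
    if i%4==0:
        P=cloud(c); m=(P[...,0]>.63)&(P[...,0]<.69)&(abs(P[...,1]-.004)<.012)&(P[...,2]>.18)&(P[...,2]<.3); print('strap z',m.sum(),P[m][:,2].mean())
go([.602,-.0065,.386],101.2)
w=cap('wrist')
im=np.hstack([cv2.resize(c['pixels'][220:320,290:390],(400,400),interpolation=2),cv2.resize(w['pixels'][120:420,170:470],(400,400))])
cv2.imwrite('pics/hang3.png',cv2.convertScaleAbs(np.ascontiguousarray(im[:,:,::-1]),alpha=1.6))
E
```

```text
clock: 18.82
position: [0.6024, -0.0061, 0.2804]
ee_rot: [-0.097, 0.995, 0.0, 0.0]
ft_force: [-0.4, -0.1, 0.3]
grip_width: 0.652
grasp_force: 0.0
strap z 183 0.21003384807696254
strap z 181 0.21030418516296315
strap z 183 0.21030923445535982
strap z 183 0.20989564481571588
strap z 183 0.21022235129994385
strap z 183 0.21012630755865566
t 20.43 tcp [ 0.6024 -0.0062  0.2804] yaw_y 101.1 tilt 0.0 shift [   0.5   -0.2 -105.6] twist -0.002 F [ 0.66  0.04 -0.21] grip 0.655 0.0
```

View pics/hang3.png

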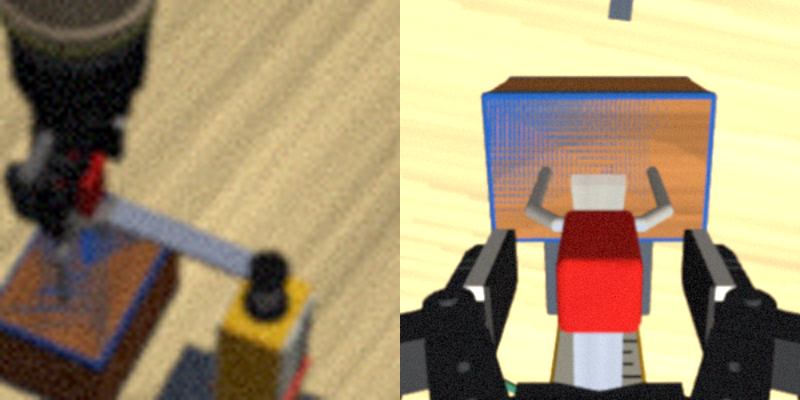

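The crops show the fingers well clear on both sides of the grip, with the sample hanging still on the hook. Its strap is steady at 0.210, a travel of 67 mm, or about 0.82 kg. I'll wait a few seconds more, then regrip and lift.

```bash
for i in 1 2 3 4 5 6 7 8; do python3 -m creep '[[[0,0,0],0],[[0,0,0],0],[[0,0,0],0],[[0,0,0],0],[[0,0,0],0]]' >/dev/null; done; python3 -m creep '[[[0,0,0],0],[[0,0,0],0],[[0,0,0],0],[[0,0,0],0],[[0,0,0],0]]' 0.15 60 >/dev/null; python3 -m creep '[[[0,0,0],0],[[0,0,0],0],[[0,0,0],0],[[0,0,0],0],[[0,0,0],0]]' && python3 -m creep '[[[0,0,-1],0],[[0,0,-3],0],[[0,0,-6],0],[[0,0,-9],0],[[0,0,-12],0]]' && python3 -m creep '[[[0,0,-3],0],[[0,0,-6],0],[[0,0,-9],0],[[0,0,-12],0],[[0,0,-15],0]]'
```

```text
clock: 24.65
position: [0.6024, -0.0062, 0.2804]
ee_rot: [-0.096, 0.995, 0.0, -0.0]
ft_force: [-0.1, -0.5, -0.2]
grip_width: 0.271
grasp_force: 61.4
clock: 25.07
position: [0.6024, -0.0062, 0.2927]
ee_rot: [-0.096, 0.995, 0.0, 0.0]
ft_force: [0.5, 0.3, -1.4]
grip_width: 0.273
grasp_force: 61.3
clock: 25.48
position: [0.6024, -0.0062, 0.3075]
ee_rot: [-0.096, 0.995, 0.0, -0.0]
ft_force: [0.2, -0.6, -2.9]
grip_width: 0.274
grasp_force: 61.0
```

```bash
python3 -m creep '[[[0,0,-3],0],[[0,0,-6],0],[[0,0,-9],0],[[0,0,-12],0],[[0,0,-15],0]]' >/dev/null && python3 -m creep '[[[0,0,-3],0],[[0,0,-6],0],[[0,0,-9],0],[[0,0,-12],0],[[0,0,-14],0]]' >/dev/null&& python3 -m creep '[[[0,0,-2],0],[[0,0,-4],0],[[0,0,-6],0],[[0,0,-8],0],[[0,0,-10],0]]' && python3 -m creep '[[[0,0,-2],0],[[0,0,-4],0],[[0,0,-7],0],[[0,0,-11],0],[[0,0,-15],0]]' >/dev/null&& python3 -m creep '[[[0,0,-5],0],[[0,0,-10],0],[[0,0,-15],0],[[0,0,-20],0],[[0,0,-25],0]]' && python3 -m creep '[[[0,0,-1],0],[[0,0,-1],0],[[0,0,-1],0],[[0,0,-1],0]]' && python3 - <<'E'
from h import *
go([.602,-.0065,.387],101.2)
c=cap('scene');P=cloud(c); m=(P[...,0]>.63)&(P[...,0]<.69)&(abs(P[...,1]-.004)<.012)&(P[...,2]>.18)&(P[...,2]<.3); print('strap z',m.sum(),np.median(P[m][:,2]))
b=(P[...,2]>.21)&(P[...,2]<.255)&(P[...,0]>.5)&(P[...,0]<.7)&(abs(P[...,1]+.02)<.09)&(c['pixels'][...,2]>c['pixels'][...,0]*1.5)
print(np.median(P[b][:,2]))
E
```

```text
clock: 26.73
position: [0.6023, -0.0062, 0.3463]
ee_rot: [-0.096, 0.995, 0.0, -0.0]
ft_force: [-0.3, 0.9, -7.8]
grip_width: 0.27
grasp_force: 60.5
clock: 27.57
position: [0.6025, -0.0062, 0.387]
ee_rot: [-0.096, 0.995, 0.0, 0.0]
ft_force: [0.0, 0.0, -7.6]
grip_width: 0.272
grasp_force: 60.5
clock: 27.9
position: [0.6023, -0.0062, 0.387]
ee_rot: [-0.096, 0.995, 0.0, -0.0]
ft_force: [-0.2, 1.1, -8.6]
grip_width: 0.272
grasp_force: 60.5
t 27.9 tcp [ 0.6023 -0.0062  0.387 ] yaw_y 101.1 tilt 0.03 shift [ 0.4 -0.2  0. ] twist -0.002 F [-0.21  1.06 -8.64] grip 0.272 60.5
strap z 289 0.2761406306817409
0.23397306096363057
```

Lifted, with the hook back at its empty height. I'm backing out along the scale's -x by 90 mm.

```bash
python3 -m creep '[[[3,0,0],0],[[9,0,0],0],[[16,0,0],0],[[24,0,0],0],[[32,0,0],0]]' >/dev/null && python3 -m creep '[[[9,0,0],0],[[20,0,0],0],[[32,0,0],0],[[45,0,0],0],[[58,0,0],0]]' && python3 -m creep '[[[0,0,0],0],[[0,0,0],0],[[0,0,0],0]]' >/dev/null && python3 - <<'E'
from h import *
go([.526,-.338,.387],83)
t=cap('scene')
for n in('scene','top'):
    c=load(n) if n=='scene' else camera('top')
    P=cloud(c); hsv=cv2.cvtColor(c['pixels'],cv2.COLOR_RGB2HSV).astype(int)
    b=(hsv[...,0]>105)&(hsv[...,0]<130)&(hsv[...,1]>140)&(abs(P[...,0]-.526)<.15)&(abs(P[...,1]+.338)<.13)&(P[...,2]<.04)
    print(n,b.sum(),cv2.minAreaRect(P[b][:,:2].astype(np.float32)*1000))
E
```

```text
clock: 28.78
position: [0.5128, -0.0239, 0.3875]
ee_rot: [-0.096, 0.995, 0.0, 0.0]
ft_force: [-0.3, 0.1, -8.0]
grip_width: 0.272
grasp_force: 60.4
t 29.03 tcp [ 0.5139 -0.0235  0.3877] yaw_y 101.1 tilt 0.06 shift [  48.6 -311.     0.5] twist 0.315 F [ 0.46  0.31 -7.94] grip 0.268 60.4
scene 5379 ((526.8600463867188, -338.0829162597656), (178.14852905273438, 183.1868438720703), 82.6422119140625)
top 4247 ((525.2428588867188, -337.6531677246094), (182.6499481201172, 180.25311279296875), 82.57921600341797)
```

```bash
python3 -m creep '[[[2,-12,0],0.02],[[6,-40,0],0.06],[[11,-72,0],0.1],[[16,-104,0],0.14],[[21,-135,0],0.18]]' >/dev/null && python3 - <<'E'
from h import *
go([.526,-.338,.387],83)
E
```

```text
t 29.55 tcp [ 0.5194 -0.1621  0.3874] yaw_y 90.6 tilt 0.04 shift [  -4.7 -176.     0.5] twist 0.133 F [ 2.54  1.03 -8.87] grip 0.275 60.6
```

```bash
python3 -m creep '[[[-1,-38,0],0.03],[[-2,-76,0],0.06],[[-3,-113,0],0.09],[[-4,-148,0],0.12],[[-5,-176,0],0.133]]' >/dev/null && python3 -m creep '[[[0,0,0],0],[[0,0,0],0],[[0,0,0],0],[[0,0,0],0]]' >/dev/null && python3 - <<'E'
from h import *
go([.526,-.338,.232],83)
w=camera('scene'); P=cloud(w); b=(P[...,2]>.21)&(P[...,2]<.255)&(abs(P[...,0]-.526)<.1)&(abs(P[...,1]+.338)<.1)&(w['pixels'][...,2]>w['pixels'][...,0]*1.5)
print(b.sum(),np.median(P[b][:,2]),cv2.minAreaRect(P[b][:,:2].astype(np.float32)*1000))
E
```

```text
t 30.3 tcp [ 0.5273 -0.3349  0.3871] yaw_y 83.2 tilt 0.05 shift [  0.9  -3.3 155.1] twist 0.004 F [ 0.53  0.04 -9.45] grip 0.274 61.7
487 0.23493195424622715 ((529.8679809570312, -334.7718200683594), (114.84638977050781, 77.44705963134766), 82.7766342163086)
```

```bash
python3 -m creep '[[[1,-3,8],0],[[1,-3,24],0],[[1,-3,46],0],[[1,-3,70],0],[[1,-3,90],0]]' >/dev/null && python3 -m creep '[[[0,0,15],0],[[0,0,28],0],[[0,0,38],0],[[0,0,46],0],[[0,0,52],0]]' && python3 -m creep '[[[0,0,2],0],[[0,0,4],0],[[0,0,6],0],[[0,0,8],0],[[0,0,9],0]]' && python3 -m creep '[[[0,0,1],0],[[0,0,2],0],[[0,0,3],0],[[0,0,3],0],[[0,0,3],0]]'
```

```text
clock: 31.18
position: [0.5255, -0.3387, 0.2448]
ee_rot: [0.06, 0.998, 0.0, 0.0]
ft_force: [0.2, 0.2, -8.2]
grip_width: 0.276
grasp_force: 61.6
clock: 31.6
position: [0.5255, -0.3389, 0.2365]
ee_rot: [0.06, 0.998, -0.0, 0.0]
ft_force: [-1.1, -0.2, -8.5]
grip_width: 0.27
grasp_force: 61.6
clock: 32.02
position: [0.5254, -0.3388, 0.2333]
ee_rot: [0.06, 0.998, 0.0, -0.0]
ft_force: [0.4, 0.7, -8.2]
grip_width: 0.268
grasp_force: 61.6
```

```bash
python3 -m creep '[[[0,0,0.3],0],[[0,0,0.6],0],[[0,0,1],0],[[0,0,1],0],[[0,0,1],0]]'|sed -n '2p;4p'; python3 -m creep '[[[0,0,0.3],0],[[0,0,0.6],0],[[0,0,0.8],0],[[0,0,0.8],0],[[0,0,0.8],0]]'|sed -n '2p;4p'
```

```text
position: [0.5254, -0.3388, 0.2324]
ft_force: [-0.8, -0.6, -7.8]
position: [0.5255, -0.3391, 0.2321]
ft_force: [-1.5, 0.6, -0.4]
```

Touched down, with the weight off the tool. I'm releasing and retreating.

```bash
python3 -m creep '[[[0,0,0],0],[[0,0,0],0],[[0,0,0],0],[[0,0,0],0],[[0,0,0],0]]' 0.9 && python3 -m creep '[[[0,0,0],0],[[0,0,0],0],[[0,0,-4],0],[[0,0,-12],0],[[0,0,-25],0]]' >/dev/null && python3 -m creep '[[[0,0,-20],0],[[0,0,-45],0],[[0,0,-70],0],[[0,0,-95],0],[[0,0,-110],0]]' && python3 -m creep '[[[0,0,0],0],[[0,0,0],0],[[0,0,0],0],[[0,0,0],0],[[0,0,0],0]]' >/dev/null; python3 - <<'E'
from h import *
c=cap('scene'); save(c,'end'); P=cloud(c)
b=(P[...,2]>.06)&(P[...,2]<.1)&(abs(P[...,0]-.526)<.1)&(abs(P[...,1]+.338)<.1)&(c['pixels'][...,2]>c['pixels'][...,0]*1.5)
print(b.sum(),np.median(P[b][:,2]),np.percentile(P[b][:,2],[5,95]),cv2.minAreaRect(P[b][:,:2].astype(np.float32)*1000))
m=(P[...,0]>.63)&(P[...,0]<.69)&(abs(P[...,1]-.004)<.012)&(P[...,2]>.18)&(P[...,2]<.3); print('strap z',np.median(P[m][:,2]))
E
```

```text
clock: 33.27
position: [0.5255, -0.3388, 0.2317]
ee_rot: [0.06, 0.998, -0.0, 0.0]
ft_force: [-1.0, -0.2, 0.1]
grip_width: 0.898
grasp_force: 0.0
clock: 34.1
position: [0.5255, -0.3393, 0.371]
ee_rot: [0.06, 0.998, -0.001, 0.002]
ft_force: [1.1, -0.7, -0.0]
grip_width: 0.901
grasp_force: 0.0
1495 0.07998093430988606 [0.07530295 0.08473497] ((524.3350830078125, -337.39349365234375), (116.77328491210938, 84.40941619873047), 82.57315063476562)
strap z 0.27735164184430383
```

View pics/end.png

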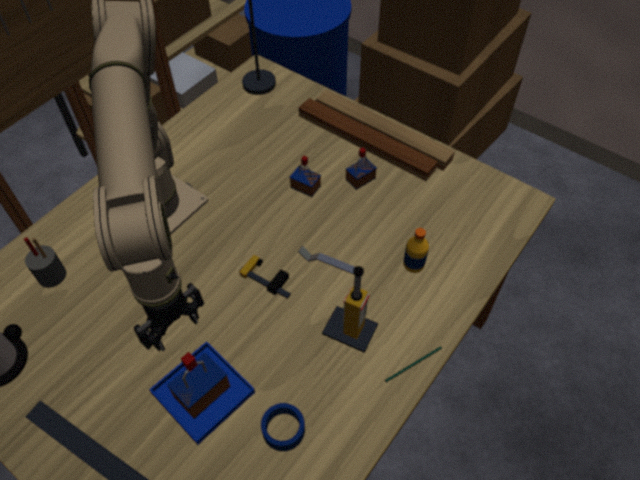

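The picture shows the sample upright in the middle of the tray at (200,388), with its top at 0.080. The hook is empty at its zero height, and the tape, glue and clamp are where they were.

```bash
python3 -c "
from workcell import manip
print(manip.hand_in())"
```

```text
the job is handed in; nothing more can be done
None
```

The sample was weighed at about 0.82 kg (hook travel about 67 mm), lifted off and stood upright near the middle of the blue tray with the scale back at zero; I handed the job in, but no verdict came back.

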